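# Hang a bit holder on the rail and hold it against the spring pad

## Robot

A 6-joint arm with a two-finger parallel gripper is mounted at the origin on the work surface. World frame = base frame: x ahead of the robot, y to its left, z up, the work surface at z = 0. Lengths are in m, angles in rad, forces in N, time in s.
With the tool pointing down it reaches from about 0.425 to 0.95 m from the base axis. Payload 3.5 kg.
Tool frame: the origin (TCP) lies at the very end of the fingers, on their centre line; the grasp point (between the pads) lies 19 mm behind it; z points along the fingers, y is the line along which they close (so a half turn about z gives the same grasp; the last joint's range is limited). The gripper opens to 85 mm and grips with 20 to 120 N. Pads are 22 mm wide; open, the fingers measure 114 mm over their backs; the gripper's body (76 mm by 85 mm) begins 54 mm behind the grasp point. The pads swing forward as they close: fully open they stand 13 mm farther back than shut.
Start: joints at [-1.448, 0.286, 1.577, -0, 1.279, -0.15], TCP at [0.182, -0.65, 0.231] pointing down, gripper open.
Joint ranges: [-2.77, 2.77], [-0.9, 2.22], [0.21, 2.48], [-1.53, 4.67], [0.24, 2.81], [-2.84, 2.84]. Speed limits (rad/s): [2.79, 2.79, 3.14, 3.14, 3.14, 3.14].

## Interface

Orientations are given as a unit quaternion [w, x, y, z].
In Python, from workcell import ctrl gives the robot as it stands.
- The arm moves only by the tool shift_gripper, called as name(argument=value, ...), one argument or row to a line, values as JSON. Schema: {"type":"object","properties":{"ticks":{"type":"array","items":{"type":"object","properties":{"aperture":{"type":"number"},"tx":{"type":"number"},"ty":{"type":"number"},"tz":{"type":"number"},"yaw":{"type":"number"}},"additionalProperties":false,"required":["aperture"]},"minItems":1,"maxItems":20},"only":{"type":"string"},"quiet":{"type":"boolean"},"lines":{"type":"string"}},"required":["ticks"],"additionalProperties":false}. ticks is a list of rows, 1 to 20 of them, each an object with the fields aperture (the finger opening in m), tx, ty, tz (the shift in a scale on which 1.0 is 500 mm), yaw (a turn about the tool's z in a scale on which 1.0 is pi/2 rad); a field left out counts as zero (the opening has to be given); each row is the pose to reach, as a shift and turn from the pose commanded when the call began, along the tool's axes at that moment; what a row does not reach only later rows make up. A row lasts 1/8 s, in which the tool goes at most 0.0625 m and 0.188 rad, less where a joint would pass 70% of its speed; a pose out of reach is approached as far as the arm can. The fingers move at their own pace and stop on an object; the grip force is fixed at half the most. Time passes only in rows, so rows that do not move let the fingers close. The tool returns the time, the measured TCP pose, the force, the opening and the grip force at its end. only (a regular expression) keeps the lines of the reply that match it, lines (a string "A,B") keeps lines A to B, and quiet returns only ok. Shift and turn numbers lie between -1 and 1, and a call with a number outside is refused. Input that does not fit is refused with a message, and nothing moves.
- ctrl.read_state(): the state, without advancing time (a new reading comes with each control period).
- ctrl.grab_frame(name): name is "side" or "top"; returns a dict with "image" (400x640x3 uint8, red, green, blue), "fovy" (degrees; the focal length in pixels is half the picture's height over the tangent of half this angle, whatever the lens; pixels are square), "cx", "cy" (the principal point, pixels), "distortion" ([k1, k2, p1, p2, k3] as OpenCV has them; the pictures are not rectified), "pose" (4x4, takes a point from camera to world coordinates). Camera axes: x right, y down, z forward; pixel columns grow to the right and rows downward; lengths in m; the calibration is good to about 2 mm. A picture is of the moment at which its call begins. There is no depth.
- ctrl.job_done(): hands the job in; it is judged then, once.
The state is a dict: "clock": time; "q": joint angles; "joint_velocities": joint speeds; "joint_torque": joint torques, N m; "tcp_pos": TCP position; "tcp_rot": TCP orientation; "wrist_force": force on the tool from outside, world axes, zero at the start; "wrist_torque": the same for the moment, N m; "grip_width": finger opening in m; "gripper_force": force on a finger pad.
Only numpy, scipy, OpenCV 4.12 (cv2) and the standard library are available. Lean on these libraries where they do the work, as an engineer would, in place of code of your own. Each camera call takes 0.05 s, during which the arm holds its last target. There are 200 camera calls.

## Task

Be my third hand: hook the orange bit holder over the steel rail at its green end, slide it along, still hooked on, to the spring gauge, and press its back squarely on the middle of the red pad, without ramming it, until the black pointer stands in the green part of the scale (a steady 8 N or so). Finish while still holding it pressed there, upright, for me to tighten its clamp screw. Leave the tape, screwdriver and blue tray alone.

Things in the scene. Friction and masses are not known exactly. Their poses are not given: they have to be found in the camera images.
- hanger: Bit holder: upright orange block 40 (x) x 36 (y) x 70 (z) mm, about 0.25 kg, to be gripped from above across y. Origin: centre of its underside; +x is its back, with an aluminium hook 24 mm wide (y): a strip z 64 to 70, running back from the back face (x 20) to x 70, with a lip (x 64 to 70) hanging down to z 44. The throat between back face and lip is 44 mm wide, open below.
- hook (a point): Point on the hanger in the middle of the hook's throat at the underside of the strip: 42 mm behind the block's centre (+x), 64 mm above its underside. Same axes as the hanger.
- rail: Rail jig, fixed. Origin on the bench below the middle of a horizontal steel bar, 12 mm diameter, along y, axis at z 130 mm. Square 16 mm posts at y +-175, 140 high; navy base 12 thick, x -30 to 100, y +-195. The bar is green from y 50 to 150: the green end. -x is the robot's side: the block hangs there, its hook reaching over the bar to +x.
- rail_green (a point): Point on the bar's axis at the middle of the green end (y = 100 mm, z = 130 mm in the rail's frame). Same axes as the rail.
- gauge: Spring gauge, fixed, below the bar, 20 to 110 mm to the -y side of the bar's middle. Aluminium housing 90 (x) x 50 (y) x 92 (z) mm, from x -5 to 85, top 26 mm below the bar's axis. Origin on the jig's base below the bar, axes as the rail's. On top beyond the bar a white scale with a green zone (pad 5 to 12 mm in), then red; a black pointer moves with the pad.
- pad_rest (a point): Centre of the front face of the gauge's red pad when out (does not move with the pad); axes as the rail's. The pad is a 28 mm disc facing -x (the robot), its face 22 mm to the robot's side of the bar's axis and 36 mm below it. A hooked block passes in front of it with its back face 22 to 38 mm to the robot's side of the bar's axis.
- pad (a joint): How far the red pad is pushed in towards +x, m: 0 out, 0.016 at its hard stop. A spring of 1 N per mm, no preload: 8 mm is 8 N.
- tape: Bystander: a roll of green tape lying flat, 100 mm across, 25 mm high; origin at the centre of its underside.
- screwdriver: Bystander: a screwdriver lying on the bench along its x, about 200 mm long; origin beneath it.
- tray: Bystander: a blue open parts tray 100 by 140 by 40 mm; origin at the centre of its underside.
Things that resemble listed ones, but are neither listed nor needed, are in the scene too. Several things have the shape of the hanger; the one meant has the colours described above.

How it is judged:
By the outcome, as a careful person would: the job done as asked, in the order asked, and still so for the second after the job is handed in, while the arm keeps its last pose, push and grip.
It also fails if it takes over 51 s, if anything falls off the work surface, if the arm or the gripper's body presses on something with over 40 N, if the wrist force passes 120 N, or if a joint passes its speed limit or range.

## Working session

There is one attempt and no reset: what is moved stays moved. The work goes in short steps, Python scripts to look and compute and a tool call to move; the robot and the scene stay as the last step left them, time stands still between calls to the robot, and variables do not carry over. Pictures are saved under pics/ and viewed, at most 10 in all, crops included, and the job is handed in when it is done.

```bash
mkdir -p pics; cat > h.py <<'E'
import numpy as np, cv2, json
from workcell import ctrl
def grab(n,f):
    d=ctrl.grab_frame(n); cv2.imwrite('pics/'+f,cv2.cvtColor(d['image'],cv2.COLOR_RGB2BGR))
    np.save(n+'.npy',d,allow_pickle=True); return d
def load(n): return np.load(n+'.npy',allow_pickle=True).item()
def K(d):
    h=d['image'].shape[0]; f=h/2/np.tan(np.radians(d['fovy'])/2)
    return np.array([[f,0,d['cx']],[0,f,d['cy']],[0,0,1.]])
def ray(d,uv):
    p=cv2.undistortPoints(np.array([[uv]],float),K(d),np.array(d['distortion'],float))[0,0]
    T=np.array(d['pose']); return T[:3,3],T[:3,:3]@np.array([p[0],p[1],1])
def onz(d,uv,z):
    o,r=ray(d,uv); return o+r*(z-o[2])/r[2]
def proj(d,P):
    T=np.linalg.inv(np.array(d['pose'])); r,_=cv2.Rodrigues(T[:3,:3])
    return cv2.projectPoints(np.array(P,float).reshape(-1,1,3),r,T[:3,3],K(d),np.array(d['distortion'],float))[0][:,0]
E
python3 - <<'E'
from h import *
for n in('top','side'):
    d=grab(n,n+'0.png'); print(n,d['fovy'],d['cx'],d['cy'],d['distortion'],np.round(d['pose'],3).tolist())
print(ctrl.read_state())
E
```

```text
top 50.4164758983168 323.7658988884359 194.71664381263324 [-0.06373399  0.          0.          0.          0.        ] [[-0.02, -0.988, 0.152, 0.349], [-0.999, 0.024, 0.027, -0.026], [-0.031, -0.151, -0.988, 1.099], [0.0, 0.0, 0.0, 1.0]]
side 49.83066489687361 316.0468611223653 198.78986511050473 [-0.06053321  0.          0.          0.          0.        ] [[-0.835, -0.314, 0.451, -0.004], [-0.55, 0.498, -0.67, 0.737], [-0.014, -0.808, -0.589, 0.744], [0.0, 0.0, 0.0, 1.0]]
{'clock': 0.1, 'q': array([-1.44801435e+00,  2.87105932e-01,  1.57803994e+00, -7.40351121e-06,
        1.27857794e+00, -1.50021829e-01]), 'joint_velocities': array([-0.00235215, -0.00207614, -0.00086982,  0.00017662,  0.0006955 ,
       -0.00149707]), 'joint_torque': array([ 4.74389853e-04, -4.07297516e+01, -2.93700385e+01, -1.57119525e-04,
        3.40562859e-03, -1.61037732e-06]), 'tcp_pos': array([ 0.18180625, -0.64944009,  0.23006119]), 'tcp_rot': array([-1.06552906e-03,  9.90710967e-01,  1.35980307e-01,  1.09693085e-05]), 'wrist_force': array([-0.83269921, -0.88090212,  0.12001814]), 'wrist_torque': array([-0.0124569 ,  0.01325762,  0.04333496]), 'gripper_force': 0.0, 'grip_width': 0.08545212158036528}
```

View pics/top0.png

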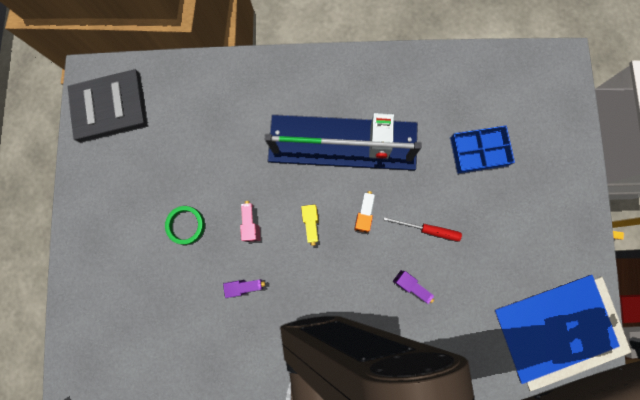

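View pics/side0.png

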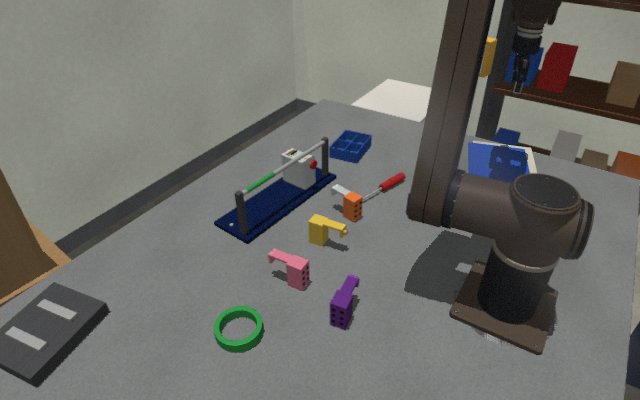

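Candidates with the hanger's shape (top view): orange (364,215), yellow (310,225), pink (248,222), purple (245,288) and purple (413,287). Only the one at (364,215) is orange with an aluminium hook. I'll confirm it in an enlarged crop.

```bash
python3 - <<'E'
from h import *
t=cv2.imread('pics/top0.png');s=cv2.imread('pics/side0.png')
a=cv2.resize(t[105:175,260:425],None,fx=4.8,fy=4.8,interpolation=cv2.INTER_CUBIC)
b=cv2.resize(t[185:240,345:395],(240,264),interpolation=cv2.INTER_CUBIC)
b=cv2.resize(t[185:240,345:392],None,fx=4.8,fy=4.8,interpolation=cv2.INTER_CUBIC)
c=cv2.resize(s[135:202,265:380],None,fx=4,fy=4,interpolation=cv2.INTER_CUBIC)
o=np.zeros((600,800,3),np.uint8);o[:a.shape[0],:a.shape[1]]=a[:,:800]
o[336:336+b.shape[0],:b.shape[1]]=b;
c=cv2.resize(s[135:200,290:378],None,fx=4,fy=4,interpolation=cv2.INTER_CUBIC)
c=cv2.resize(s[135:225,230:368],None,fx=4,fy=2.9)if 0 else c
o[336:336+c.shape[0],240:240+c.shape[1]]=c
# right-angle: left rail post crop
e=cv2.resize(s[180:242,212:262],None,fx=4,fy=4,interpolation=cv2.INTER_CUBIC)
o[336:336+e.shape[0],598:798]=e
cv2.imwrite('pics/crop1.png',o)
E
```

```text
(no output)
```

View pics/crop1.png

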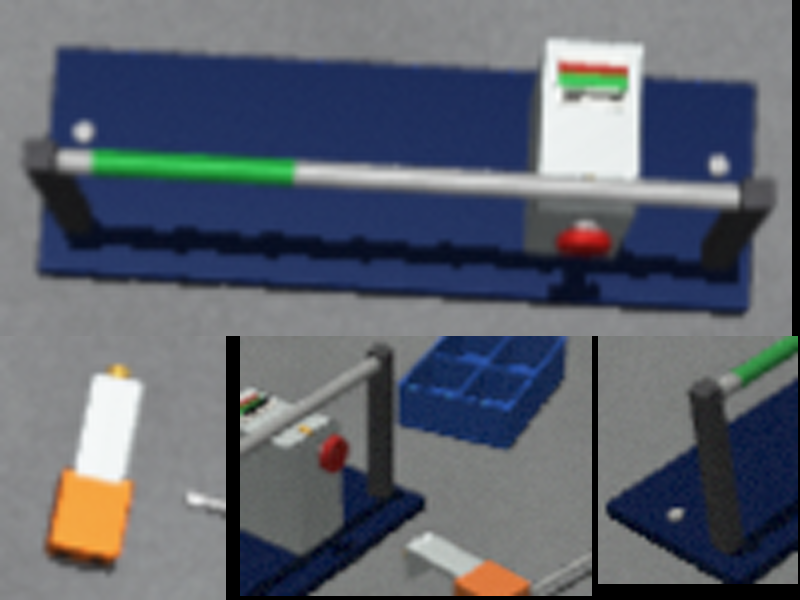

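```bash
cat > fit.py <<'E'
from h import *
from scipy.optimize import least_squares
def T(p,P):
    c,s=np.cos(p[2]),np.sin(p[2]);P=np.array(P,float)/1000
    return np.c_[p[0]+c*P[:,0]-s*P[:,1],p[1]+s*P[:,0]+c*P[:,1],P[:,2]]
def src(uv,s,ox,oy): return (np.array(uv,float)+.5)/s-.5+[ox,oy]
def fit(obs,p0):
    r=least_squares(lambda p:np.concatenate([(proj(d,T(p,P))-uv).ravel() for d,P,uv in obs]),p0,loss='soft_l1')
    for d,P,uv in obs: print(np.round(proj(d,T(r.x,P))-uv,1).tolist())
    return r.x
E
python3 - <<'E'
from fit import *
t,s=load('top'),load('side')
R=[[0,150,130],[0,50,130],[100,195,12],[100,-195,12],[0,175,140],[0,-175,140]]
Ru=src([[92,162],[296,172],[57,48],[757,85],[39,153],[758,192]],4.8,260,105)
Rs=[[0,-175,140],[0,175,140],[-30,195,12]]
Rsu=np.r_[src([[378-240,352-336]],4,290,135),src([[706-598,390-336],[740-598,583-336]],4,212,180)]
r=fit([(t,R,Ru)],[.65,0,0]);print('rail top',r)
r=fit([(t,R,Ru),(s,Rs,Rsu)],r);print('rail',r)
H=[[20,18,70],[20,-18,70],[70,12,70],[70,-12,70],[-20,18,70],[-20,-18,70]]
Hu=src([[62,472-336],[132,482-336],[95,374-336],[142,381-336],[48,550-336],[119,559-336]],4.8,345,185)
h=fit([(t,H,Hu)],[.5,0,-.1]);print('hanger',h)
print('side check',proj(s,T(h,[[70,0,70],[20,0,70],[-20,18,70],[-20,-18,0]])))
np.save('fit.npy',[r,h])
E
```

```text
[[0.2, 0.1], [-0.2, 0.3], [-0.2, -0.6], [-0.0, -0.5], [0.1, 0.2], [0.1, 0.4]]
rail top [ 0.62192515 -0.04467995 -0.08502391]
[[0.2, 0.5], [-0.2, 0.6], [-0.3, -0.2], [-0.1, -0.5], [0.1, 0.7], [0.2, 0.4]]
[[0.1, -0.9], [-0.8, -0.8], [-0.8, -0.5]]
rail [ 0.62127639 -0.04480968 -0.08150175]
[[0.3, -0.7], [0.3, 0.1], [-0.3, 0.3], [-0.5, 0.7], [0.1, -0.8], [0.0, 0.2]]
hanger [ 0.43789118 -0.09226002 -0.21890875]
side check [[333.2983161  185.51789141]
 [346.59495613 192.85903007]
 [353.16901773 201.86834317]
 [360.94263987 216.69878024]]
```

```bash
python3 - <<'E'
from fit import *
t,s=load('top'),load('side'); r,h=np.load('fit.npy')
r=(r+np.array([.62192515,-.04467995,-.08502391]))/2   # average of two fits
np.save('fit.npy',[r,h])
st=ctrl.read_state()
def yat(d,uv,z):  # rail-frame xy at height z
    w=onz(d,uv,z)[:2]-r[:2];c,sn=np.cos(r[2]),np.sin(r[2]);return np.round([c*w[0]+sn*w[1],-sn*w[0]+c*w[1]],4)
# pad, marker, housing top far corners/front corners
for n,uv,z in(('pad',(584,240),.094),('mark',(588,178),.104),('farL',(546,42),.104),('farR',(642,46),.104),('frL',(530,205),.104),('frR',(637,212),.104),('scale',(558,78),.104),('scaleR',(628,82),.104)):
    print(n,yat(t,src([uv],4.8,260,105)[0],z))
for n,uv in (('padside',(333,453)),('dotside',(300,430))):
    u=src([[uv[0]-240,uv[1]-336]],4,290,135)[0]; print(n,yat(s,u,.094),yat(s,u,.104))
w=onz(t,src([[190,498-336]],4.8,345,185)[0],.01)[:2]-h[:2];c,sn=np.cos(h[2]),np.sin(h[2]);print('sd tip in hanger',c*w[0]+sn*w[1],-sn*w[0]+c*w[1])
def tool(wxy,z,yaw):
    q=st['tcp_rot'];a=2*np.arctan2(q[2],q[1]);d=np.array(wxy)-st['tcp_pos'][:2]
    return np.round([np.cos(a)*d[0]+np.sin(a)*d[1],np.sin(a)*d[0]-np.cos(a)*d[1],st['tcp_pos'][2]-z,a-yaw],4)
print(r,h,tool(h[:2],.024,h[2]),tool([.5,-.3],.15,h[2]))
E
```

```text
pad [-0.016  -0.0959]
mark [ 0.0135 -0.0957]
farL [ 0.0837 -0.0715]
farR [ 0.0844 -0.1202]
frL [-0.0021 -0.0673]
frR [-0.0026 -0.1208]
scale [ 0.065  -0.0784]
scaleR [ 0.0649 -0.1138]
padside [-0.0178 -0.0975] [-0.0282 -0.0848]
dotside [ 0.0218 -0.1083] [ 0.0109 -0.0954]
sd tip in hanger 0.024773416063145988 -0.05278887709982022
[ 0.62160077 -0.04474481 -0.08326283] [ 0.43789118 -0.09226002 -0.21890875] [ 0.3967 -0.4676  0.2061  0.4917] [ 0.4006 -0.2508  0.0801  0.4917]
```

Units first: shifts go in shares of 500 mm and turns go in shares of pi/2 rad. So -0.468 m / 0.5 = -0.936, 0.397 m / 0.5 = 0.794, 0.492 rad / 1.5708 = 0.3132.

shift_gripper(
  ticks=[
    {"aperture":0.056, "tx":0.8, "ty":-0.5, "tz":0.1, "yaw":0.3119},
    {"aperture":0.056, "tx":0.8, "ty":-0.5, "tz":0.1, "yaw":0.3119},
    {"aperture":0.056, "tx":0.8, "ty":-0.5, "tz":0.1, "yaw":0.3119},
    {"aperture":0.056, "tx":0.8, "ty":-0.5, "tz":0.1, "yaw":0.3119},
    {"aperture":0.056, "tx":0.8, "ty":-0.5, "tz":0.1, "yaw":0.3119},
    {"aperture":0.056, "tx":0.8, "ty":-0.5, "tz":0.1, "yaw":0.3119},
    {"aperture":0.056, "tx":0.8, "ty":-0.5, "tz":0.1, "yaw":0.3119},
    {"aperture":0.056, "tx":0.8, "ty":-0.5, "tz":0.1, "yaw":0.3119},
    {"aperture":0.056, "tx":0.794, "ty":-0.936, "tz":0.2, "yaw":0.3132},
    {"aperture":0.056, "tx":0.794, "ty":-0.936, "tz":0.2, "yaw":0.3132},
    {"aperture":0.056, "tx":0.794, "ty":-0.936, "tz":0.2, "yaw":0.3132},
    {"aperture":0.056, "tx":0.794, "ty":-0.936, "tz":0.2, "yaw":0.3132},
    {"aperture":0.056, "tx":0.794, "ty":-0.936, "tz":0.2, "yaw":0.3132},
    {"aperture":0.056, "tx":0.794, "ty":-0.936, "tz":0.2, "yaw":0.3132},
  ],
)

```text
clock: 1.85
tcp_pos: [0.4386, -0.0929, 0.1317]
tcp_rot: [0.0, 0.994, -0.109, 0.001]
wrist_force: [0.2, -0.3, 0.4]
grip_width: 0.0562
gripper_force: 0.0
```

```bash
python3 - <<'E'
from h import *
s=grab('side','side1.png');t=grab('top','top1.png');st=ctrl.read_state();h=np.load('fit.npy')[1]
q=st['tcp_rot'];print(st['tcp_pos'],2*np.arctan2(q[2],q[1]),h)
a=cv2.imread('pics/side1.png')[100:260,260:470];cv2.imwrite('pics/side1c.png',cv2.resize(a,None,fx=3.5,fy=3.5,interpolation=cv2.INTER_CUBIC))
E
```

```text
[ 0.43889661 -0.09355917  0.13193528] -0.22038574093220575 [ 0.43789118 -0.09226002 -0.21890875]
```

View pics/side1c.png

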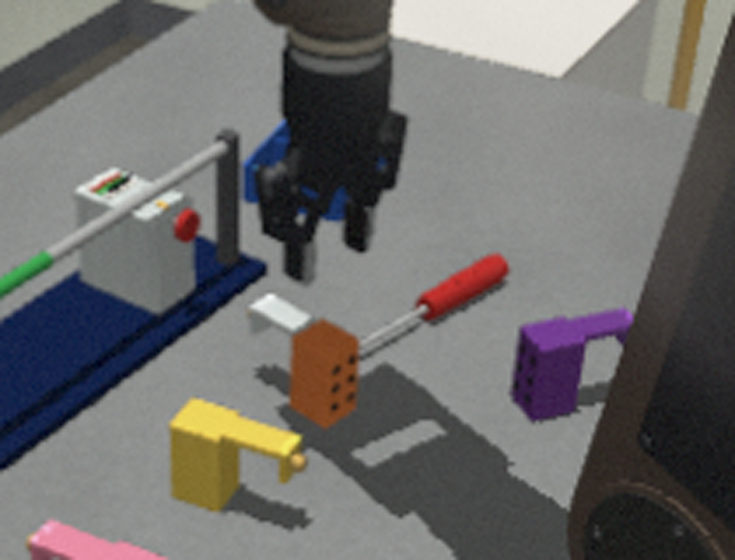

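The open fingers straddle the orange block's y faces, with the block top near crop (325,335). Now descend and grip.

shift_gripper(
  ticks=[
    {"aperture":0.056, "tz":0.1},
    {"aperture":0.056, "tz":0.16},
    {"aperture":0.056, "tz":0.2},
    {"aperture":0.056, "tz":0.216},
    {"aperture":0.056, "tz":0.216},
  ],
)

```text
clock: 2.58
tcp_pos: [0.4384, -0.093, 0.0233]
tcp_rot: [-0.0, 0.994, -0.11, -0.0]
wrist_force: [0.1, -0.1, 1.5]
grip_width: 0.0562
gripper_force: 0.0
```

shift_gripper(
  ticks=[
    {"aperture":0.02},
    {"aperture":0.02},
    {"aperture":0.02},
    {"aperture":0.02},
    {"aperture":0.02},
    {"aperture":0.02},
  ],
)

```text
clock: 3.32
tcp_pos: [0.4393, -0.093, 0.0245]
tcp_rot: [0.001, 0.994, -0.109, 0.001]
wrist_force: [-0.7, -1.5, 6.8]
grip_width: 0.0356
gripper_force: 60.5
```

```bash
cat > mv.py <<'E'
from fit import *
r,h=np.load('fit.npy'); st=ctrl.read_state(); q=st['tcp_rot']; a=2*np.arctan2(q[2],q[1])
off=.0009  # TCP ahead of block centre along block x
def goal(xr,yr,zt):
    c,s=np.cos(r[2]),np.sin(r[2]); X=xr/1e3+off; Y=yr/1e3
    w=np.array([r[0]+c*X-s*Y,r[1]+s*X+c*Y]); d=w-st['tcp_pos'][:2]
    print(np.round(w,4),'row',np.round([np.cos(a)*d[0]+np.sin(a)*d[1],np.sin(a)*d[0]-np.cos(a)*d[1],st['tcp_pos'][2]-zt,a-r[2]],4))
def where():
    w=st['tcp_pos'][:2]-r[:2];c,s=np.cos(r[2]),np.sin(r[2]);print('block in rail',np.round([c*w[0]+s*w[1]-off,-s*w[0]+c*w[1],st['tcp_pos'][2]-.024,a-r[2]],4),np.round(st['wrist_force'],1))
E
python3 -c "
from mv import *
goal(-48,100,.155);where()"
```

```text
[0.583  0.0588] row [ 0.1073 -0.1794 -0.1305 -0.1357]
block in rail [-0.1786 -0.0633  0.0005 -0.1357] [-0.7 -1.5  6.8]
```

In the tool's units: -0.179 m / 0.5 = -0.358, -0.13 m / 0.5 = -0.26, -0.136 rad / 1.5708 = -0.0866.

shift_gripper(
  ticks=[
    {"aperture":0.02, "tz":-0.06},
    {"aperture":0.02, "tz":-0.16},
    {"aperture":0.02, "tz":-0.26},
    {"aperture":0.02, "tx":0.04, "ty":-0.1, "tz":-0.26, "yaw":-0.0318},
    {"aperture":0.02, "tx":0.1, "ty":-0.2, "tz":-0.26, "yaw":-0.0637},
    {"aperture":0.02, "tx":0.16, "ty":-0.3, "tz":-0.26, "yaw":-0.0866},
    {"aperture":0.02, "tx":0.2, "ty":-0.35, "tz":-0.26, "yaw":-0.0866},
    {"aperture":0.02, "tx":0.214, "ty":-0.358, "tz":-0.26, "yaw":-0.0866},
    {"aperture":0.02, "tx":0.214, "ty":-0.358, "tz":-0.26, "yaw":-0.0866},
    {"aperture":0.02, "tx":0.214, "ty":-0.358, "tz":-0.26, "yaw":-0.0866},
  ],
)

```text
clock: 4.58
tcp_pos: [0.5803, 0.0583, 0.1528]
tcp_rot: [0.0, 0.999, -0.042, -0.001]
wrist_force: [-0.1, 0.2, -2.1]
grip_width: 0.0354
gripper_force: 60.7
```

```bash
python3 - <<'E'
from mv import *
where(); print(st['tcp_pos'],st['grip_width'])
a=grab('top','top2.png')['image'];b=grab('side','side2.png')['image']
s=load('side');t=load('top');w=st['tcp_pos']
p=proj(t,[w])[0].astype(int);p2=proj(s,[w])[0].astype(int);print(p,p2)
A=cv2.imread('pics/top2.png');B=cv2.imread('pics/side2.png')
def crop(I,c,k=5):
    x,y=max(c[0]-40,0),max(c[1]-55,0);print('crop',x,y);return cv2.resize(I[y:y+110,x:x+80],None,fx=k,fy=k,interpolation=cv2.INTER_CUBIC)
cv2.imwrite('pics/c2.png',np.hstack([crop(A,p),crop(B,p2)]))
E
```

```text
block in rail [-0.0506  0.0992  0.1288 -0.001 ] [-0.1  0.2 -2.1]
[0.580332   0.05827138 0.15275394] 0.03535560118947714
[297 157] [273 180]
crop 257 102
crop 233 125
```

View pics/c2.png

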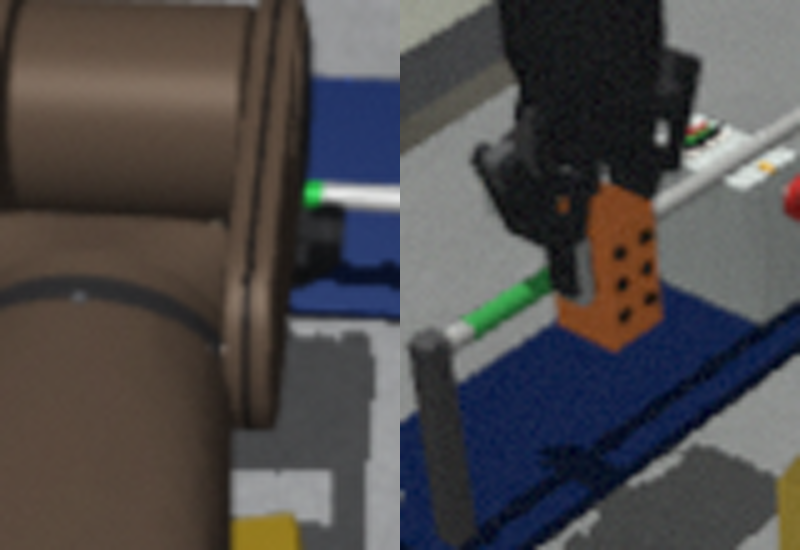

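```bash
python3 - <<'E'
from mv import *
where()
s=load('side')
w=st['tcp_pos'];p=[w[0]-off*np.cos(a),w[1]-off*np.sin(a),a]
P=np.array([[-20,18,0],[-20,-18,0],[20,18,0],[-20,-18,70]])+[0,0,1e3*(w[2]-.024)]
u=src([[217,352],[262,318],[157,328],[257,205]],5,233,125)
print(np.round(proj(s,T(p,P))-u,1).tolist())
# bar check vs image: left post top, bar
R=[[0,175,140],[0,150,130]];print(np.round(proj(s,T(r,R)),1).tolist(),src([[32,340],[70,328]],5,233,125))
f=least_squares(lambda v:(proj(s,T([p[0]+v[0],p[1]+v[1],a],P+[0,0,1e3*v[2]]))-u).ravel(),[0,0,0]);print(f.x,f.cost)
E
```

```text
block in rail [-0.0503  0.0993  0.1292 -0.0012] [ 0.3 -0.3 -3.4]
[[-1.0, -0.1], [-0.3, 0.1], [-0.8, -0.9], [-0.9, -1.1]]
[[237.6, 192.2], [245.4, 190.9]] [[239.  192.6]
 [246.6 190.2]]
[ 0.01215489 -0.01717232 -0.01582426] 0.41118133815985963
```

In the tool's units: 0.054 m / 0.5 = 0.108, 0.053 m / 0.5 = 0.106.

shift_gripper(
  ticks=[
    {"aperture":0.02, "tz":0.04},
    {"aperture":0.02, "tz":0.07},
    {"aperture":0.02, "tz":0.09},
    {"aperture":0.02, "tz":0.102},
    {"aperture":0.02, "tz":0.106},
    {"aperture":0.02, "tz":0.108},
    {"aperture":0.02, "tz":0.108},
    {"aperture":0.02, "tz":0.108},
  ],
)

```text
clock: 5.68
tcp_pos: [0.5818, 0.0591, 0.0998]
tcp_rot: [0.0, 0.999, -0.042, 0.0]
wrist_force: [0.2, -0.6, -1.4]
grip_width: 0.0354
gripper_force: 60.7
```

```bash
python3 -c "
from mv import *
where()"
```

```text
block in rail [-4.920e-02  1.002e-01  7.580e-02  1.000e-04] [ 0.2 -0.6 -1.4]
```

In the tool's units: 0.002 m / 0.5 = 0.004, 0.001 m / 0.5 = 0.002.

shift_gripper(
  ticks=[
    {"aperture":0.02, "tz":0.002},
    {"aperture":0.02, "tz":0.004},
    {"aperture":0.02, "tz":0.004},
    {"aperture":0.02, "tz":0.004},
  ],
)

```text
clock: 6.18
tcp_pos: [0.5815, 0.0591, 0.0973]
tcp_rot: [-0.0, 0.999, -0.042, -0.0]
wrist_force: [-0.6, 0.6, -1.6]
grip_width: 0.0354
gripper_force: 60.7
```

shift_gripper(
  ticks=[
    {"aperture":0.02, "tz":0.001},
    {"aperture":0.02, "tz":0.002},
    {"aperture":0.02, "tz":0.002},
    {"aperture":0.02, "tz":0.002},
  ],
)

```text
clock: 6.68
tcp_pos: [0.5816, 0.0591, 0.0966]
tcp_rot: [0.0, 0.999, -0.042, 0.0]
wrist_force: [-1.1, -0.5, 0.1]
grip_width: 0.0352
gripper_force: 60.8
```

```bash
python3 -c "
from mv import *
where()"
```

```text
block in rail [-4.940e-02  1.001e-01  7.260e-02  1.000e-04] [-1.1 -0.5  0.1]
```

In the tool's units: 0.0005 m / 0.5 = 0.001.

shift_gripper(
  ticks=[
    {"aperture":0.02, "tz":0.001},
    {"aperture":0.02, "tz":0.001},
    {"aperture":0.02, "tz":0.001},
  ],
)

```text
clock: 7.05
tcp_pos: [0.5817, 0.0591, 0.0964]
tcp_rot: [0.0, 0.999, -0.042, 0.0]
wrist_force: [-3.9, -0.6, 4.0]
grip_width: 0.0353
gripper_force: 61.2
```

shift_gripper(
  ticks=[
    {"aperture":0.02, "tz":0.001},
    {"aperture":0.02, "tz":0.001},
    {"aperture":0.02, "tz":0.001},
  ],
)

```text
clock: 7.42
tcp_pos: [0.5817, 0.0591, 0.0963]
tcp_rot: [0.0, 0.999, -0.042, 0.0]
wrist_force: [-6.1, -0.4, 8.1]
grip_width: 0.0354
gripper_force: 61.7
```

```bash
python3 - <<'E'
from mv import *
where(); goal(-49.5,-95.8,.0965); goal(-45,-95.8,.0965)
E
```

```text
block in rail [-4.930e-02  1.002e-01  7.230e-02  1.000e-04] [-6.1 -0.4  8.1]
[ 0.5652 -0.1362] row [-2.00e-04  1.96e-01 -2.00e-04  1.00e-04]
[ 0.5697 -0.1365] row [ 4.30e-03  1.96e-01 -2.00e-04  1.00e-04]
```

Hooked: the strip rests on the bar. Lift 1.5 mm off contact and slide.

shift_gripper(
  ticks=[
    {"aperture":0.02, "tz":-0.003},
    {"aperture":0.02, "ty":0.02, "tz":-0.003},
    {"aperture":0.02, "ty":0.06, "tz":-0.003},
    {"aperture":0.02, "ty":0.11, "tz":-0.003},
    {"aperture":0.02, "ty":0.16, "tz":-0.003},
    {"aperture":0.02, "ty":0.21, "tz":-0.003},
    {"aperture":0.02, "ty":0.26, "tz":-0.003},
    {"aperture":0.02, "ty":0.31, "tz":-0.003},
    {"aperture":0.02, "ty":0.35, "tz":-0.003},
    {"aperture":0.02, "ty":0.38, "tz":-0.003},
    {"aperture":0.02, "ty":0.392, "tz":-0.003},
    {"aperture":0.02, "ty":0.392, "tz":-0.003},
    {"aperture":0.02, "ty":0.392, "tz":-0.003},
    {"aperture":0.02, "ty":0.392, "tz":-0.003},
  ],
)

```text
clock: 9.18
tcp_pos: [0.5651, -0.1357, 0.0967]
tcp_rot: [-0.0, 0.999, -0.041, -0.0]
wrist_force: [-0.7, -0.8, -2.0]
grip_width: 0.0354
gripper_force: 60.8
```

```bash
python3 - <<'E'
from mv import *
where(); print(st['tcp_pos'])
grab('top','top3.png');grab('side','side3.png')
A=cv2.imread('pics/top3.png')[100:190,340:420];B=cv2.imread('pics/side3.png')[115:205,270:350]
cv2.imwrite('pics/c3.png',cv2.resize(np.hstack([A,B]),None,fx=5,fy=5,interpolation=cv2.INTER_CUBIC))
E
```

```text
block in rail [-0.0496 -0.0954  0.0727  0.0008] [-0.7 -0.8 -2. ]
[ 0.5651285  -0.13572515  0.09667727]
```

View pics/c3.png

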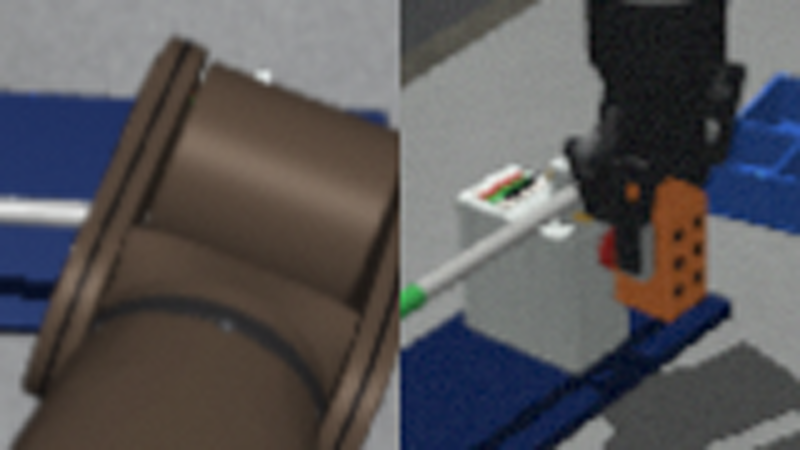

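The block stands in front of the pad (red pad edge at crop (608,248)), and the scale is visible at (505,185). Now press slowly.

In the tool's units: 0.01 m / 0.5 = 0.02, 0.006 m / 0.5 = 0.012.

shift_gripper(
  ticks=[
    {"aperture":0.02, "tx":0.004},
    {"aperture":0.02, "tx":0.008},
    {"aperture":0.02, "tx":0.01},
    {"aperture":0.02, "tx":0.012},
    {"aperture":0.02, "tx":0.014},
    {"aperture":0.02, "tx":0.016},
    {"aperture":0.02, "tx":0.018},
    {"aperture":0.02, "tx":0.02},
    {"aperture":0.02, "tx":0.02},
    {"aperture":0.02, "tx":0.02},
    {"aperture":0.02, "tx":0.02},
  ],
)

```text
clock: 10.65
tcp_pos: [0.5749, -0.137, 0.0967]
tcp_rot: [-0.0, 0.999, -0.042, -0.0]
wrist_force: [-2.1, 0.9, -1.8]
grip_width: 0.0357
gripper_force: 60.7
```

```bash
python3 -c "
from mv import *
where()"
```

```text
block in rail [-0.0397 -0.0958  0.0727  0.0001] [-2.1  0.9 -1.8]
```

Contact at about −42 mm as expected (2 N at 2.3 mm in). Push on by 5.5 mm.

In the tool's units: 0.0055 m / 0.5 = 0.011, 0.005 m / 0.5 = 0.01.

shift_gripper(
  ticks=[
    {"aperture":0.02, "tx":0.002},
    {"aperture":0.02, "tx":0.004},
    {"aperture":0.02, "tx":0.006},
    {"aperture":0.02, "tx":0.008},
    {"aperture":0.02, "tx":0.01},
    {"aperture":0.02, "tx":0.011},
    {"aperture":0.02, "tx":0.011},
    {"aperture":0.02, "tx":0.011},
    {"aperture":0.02, "tx":0.011},
  ],
)

```text
clock: 11.78
tcp_pos: [0.5793, -0.1374, 0.0967]
tcp_rot: [-0.0, 0.999, -0.041, -0.002]
wrist_force: [-6.9, -0.5, 1.9]
grip_width: 0.0352
gripper_force: 60.9
```

```bash
python3 - <<'E'
from mv import *
where()
F=[]
for i in range(6):
    d=grab('side','side4.png');F.append(ctrl.read_state()['wrist_force'])
print(np.mean(F,0),np.std(F,0),ctrl.read_state()['tcp_rot'])
B=cv2.imread('pics/side4.png')
o=np.hstack([cv2.resize(B[140:170,280:310],(450,450),interpolation=cv2.INTER_CUBIC),cv2.resize(B[125:195,300:350],(321,450),interpolation=cv2.INTER_CUBIC)])
cv2.imwrite('pics/c4.png',o)
E
```

```text
block in rail [-0.0353 -0.0959  0.0727  0.0005] [-6.9 -0.5  1.9]
[-7.91019791  0.04817428  2.45878019] [0.49637315 0.54218967 0.41319671] [-2.14375443e-04  9.99142182e-01 -4.13624125e-02 -2.00112803e-03]
```

View pics/c4.png

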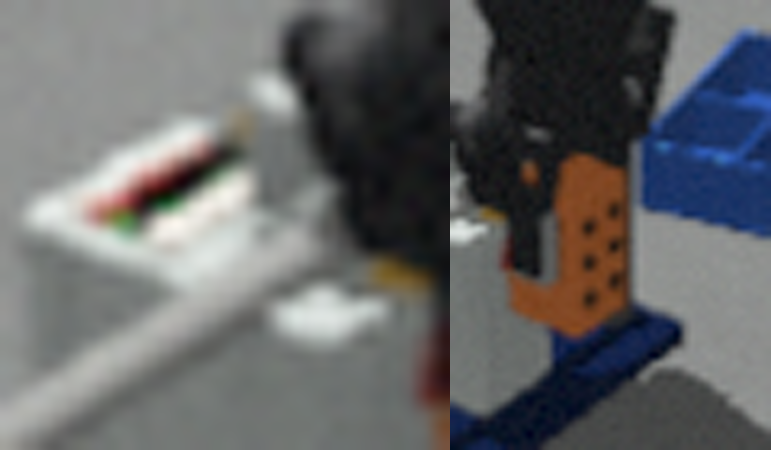

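In the tool's units: 0.0012 m / 0.5 = 0.0024, 0.001 m / 0.5 = 0.002.

shift_gripper(
  ticks=[
    {"aperture":0.02, "tx":0.001},
    {"aperture":0.02, "tx":0.002},
    {"aperture":0.02, "tx":0.0024},
    {"aperture":0.02, "tx":0.0024},
    {"aperture":0.02, "tx":0.0024},
    {"aperture":0.02, "tx":0.0024},
  ],
)

```text
clock: 12.82
tcp_pos: [0.5801, -0.1375, 0.0968]
tcp_rot: [-0.0, 0.999, -0.041, -0.003]
wrist_force: [-8.9, 0.8, 3.5]
grip_width: 0.0356
gripper_force: 61.0
```

```bash
python3 - <<'E'
from mv import *
where()
F=[]
for i in range(6):
    d=grab('side','side5.png');F.append(ctrl.read_state()['wrist_force'])
print(np.mean(F,0),ctrl.read_state()['tcp_rot'])
I=[cv2.imread(f'pics/side{k}.png').astype(int) for k in(0,4,5)]
ux=proj(d,T(r,[[65,-95,106],[75,-95,106]]));e=ux[1]-ux[0];print('px/mm',e/10)
for im in I:
    m=im[143:163,284:299].max(2)<75;v,u=np.nonzero(m);print(len(v),[np.round(u.mean()+284,2),np.round(v.mean()+143,2)] if len(v) else '')
cv2.imwrite('pics/c5.png',np.hstack([cv2.resize(i[140:165,282:302].astype(np.uint8),(260,325),interpolation=cv2.INTER_NEAREST) for i in I]))
E
```

```text
block in rail [-0.0346 -0.0959  0.0728  0.0006] [-8.9  0.8  3.5]
[-9.41050042  0.10248481  3.18754017] [-2.74661374e-04  9.99141603e-01 -4.13383444e-02 -2.66881034e-03]
px/mm [-0.2539853  -0.10034736]
8 [np.float64(293.5), np.float64(152.12)]
8 [np.float64(292.0), np.float64(151.5)]
9 [np.float64(291.78), np.float64(151.56)]
```

View pics/c5.png

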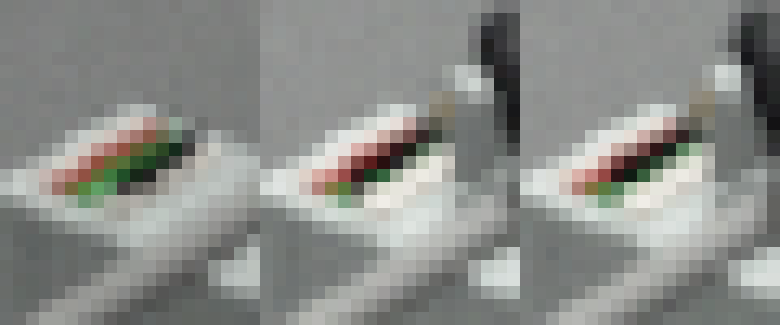

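```bash
python3 -c "
from workcell import ctrl
print(ctrl.job_done())"
```

```text
the job is handed in; nothing more can be done
None
```

The orange bit holder is hooked on the rail and held upright against the middle of the red pad. The pointer is in the green, the pad about 7 mm in by my estimate, so roughly 7–8 N (wrist reads about 9 N, part of it the hook rubbing the bar). I handed the job in at about 13 s.

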